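# Stand a rinsed gel cassette in the drying rack

## Task

In the grey plastic rinse stand with the raised rim are two white gel cassettes, a wide one and a narrow one. Take out the wide one and stand it on edge in the free slot of the steel drying rack, all the way down and roughly centred along the slot, keeping it upright on the way and setting it down rather than dropping it, and let go. Leave the narrow cassette and the one already drying standing where they are.

Things in the scene. Friction and masses are not known exactly. Their poses are not given: they have to be found in the camera images.
- wide_cassette: Cassette to move: white-framed clear panel, 100 wide (x) x 10 thick (y) x 100 mm high (z up), 0.12 kg. Origin: centre of lower edge. Grip from above across the 10 mm, mid top edge. Stands in one slot of the fixed grey rinse stand (20 mm rim, slots 84 mm apart, floor 8 mm up, dividers like the rack's). Stand and rack may swap places; a casting stand 0.22 m high stands to their right.
- narrow_cassette: Narrow cassette in the rinse stand's other slot, to be left there: white-framed clear panel 64 wide (x) x 10 thick (y) x 100 mm high (z up), 0.09 kg. Origin: centre of lower edge.
- free_slot: Free slot of the fixed steel drying rack. Origin: centre of its 100 x 62 x 4 mm base's underside, 8 mm above the worktop; x along the slot, y across, z up. Slot floor 4 mm above the origin. Two dividers, 80 mm long: 13 mm gap up to 30 mm above the floor, then flared to a 35 mm mouth, ending 45 mm above the floor. The used slot is parallel, 76 mm away on either side along y.
- drying_cassette: Cassette already drying in the rack's other slot, to be left there: white-framed clear panel 100 wide (x) x 10 thick (y) x 100 mm high (z up), 0.12 kg. Origin: centre of lower edge.
Mind the look-alikes: they are no part of the job. What is shaped like the drying_cassette but green is not meant.

How it is judged:
By the outcome, as a careful person would: the job done as asked, in the order asked, and still so for the second after the job is handed in, with the robot touching nothing.
It also fails if it takes over 38 s, if anything falls off the work surface, if the arm or the gripper's body presses on something with over 40 N, if the wrist force passes 120 N, or if a joint passes its speed limit or range.

## Robot

A 6-joint arm with a two-finger parallel gripper is mounted at the origin on a cart in front of the work surface, level with it; the furniture and walls round the work are solid. World frame = base frame: x ahead of the robot, y to its left, z up, the work surface at z = 0. Lengths are in mm, angles in degrees, forces in N, time in s.
With the tool pointing down it reaches from about 350 to 850 mm from the base axis. Payload 8.1 kg.
Tool frame: the origin (TCP) lies at the very end of the fingers, on their centre line; the grasp point (between the pads) lies 19 mm behind it; z points along the fingers, y is the line along which they close (so a half turn about z gives the same grasp; the last joint's range is limited). The gripper opens to 85 mm and grips with 20 to 120 N. Pads are 22 mm wide; open, the fingers measure 114 mm over their backs; the gripper's body (76 mm by 85 mm) begins 54 mm behind the grasp point. The pads swing forward as they close: fully open they stand 13 mm farther back than shut.
Start: joints at [62.143, 7.471, 85.268, -0, 87.261, -4.893], TCP at [234.073, 552.463, 231.292] pointing down, gripper open.
Joint ranges: [-169.43, 169.43], [-51.17, 129.36], [1.28, 143.12], [-76.62, 256.62], [0, 156.53], [-152.29, 152.29]. Speed limits (degrees/s): [136.94, 136.94, 159.86, 180, 180, 180].

## Interface

Orientations are given as [roll, pitch, yaw] about the fixed x, y, z axes, in that order (R = Rz(yaw) Ry(pitch) Rx(roll)).
In Python, from bench import * gives the robot as it stands.
- The arm moves only by the tool play_rows, never from a script. Its argument "increments" is a list of rows, each a list of 3 entries, a list of its own where there are three numbers: the gripper's target within -1 to 1 (fully open at 1, half-way at 0, shut at -1), then the shift along the tool's x, y, z in mm, then the turn about the tool's z in rad. A call has 1 to 12 rows; each row shifts and turns the commanded pose from where the row before left it, along the tool's axes as they then stand; what a row does not reach is not made up. A row lasts 1/12 s, in which the tool goes at most 41.7 mm and 7.16 degrees, less where a joint would pass 70% of its speed; a pose out of reach is approached as far as the arm can. A call is refused whole if a number of a shift passes 41.7 or a number of a turn 0.125, either way. A call with a gripper value outside its range is refused whole. The fingers move at their own pace and stop on an object; "force" is the grip in N (left out, the last holds). Time passes only in rows, so rows that do not move let the fingers close. It gives the time, the measured TCP pose, the force, the opening and the grip force at its end, in the units of the state.
- sense(): the state, without advancing time (a new reading comes with each control period).
- snapshot(name): name is "scene" or "top" or "wrist"; returns a dict with "color" (400x640x3 uint8, red, green, blue), "intrinsics" (3x3 intrinsics, pixels), "world_from_camera" (4x4, takes a point from camera to world coordinates). Camera axes: x right, y down, z forward; pixel columns grow to the right and rows downward; lengths in mm; the calibration is good to about 2 mm. A picture is of the moment at which its call begins. There is no depth.
- hand_in(): hands the job in; it is judged then, once.
Trained networks look in a picture, given as the dict that the camera call returned (one of the last four; its "shot" number tells which), for a name from the list of things; names that differ only in an ending like _2 or _b are one class to them, and where a whole thing is asked for, a point or a joint stands for the part that bears it (a point fixed in the world has none). Each returns a list of dicts, best first, with "p" (0 to 1); they miss things now and then, are a little off and sometimes report something else, mostly with a low value. They report only what shows in the picture. A call takes as long as a camera call. They do not tell look-alikes from the thing itself.
- find_in(query, picture): "xyz" ([x, y, z] in mm, in the coordinates of the camera as it stood for that picture, good to about 4 mm: the middle of the surface that is visible of it).
- regions_of(query, picture): "mask" (400x640 bool, what is visible of it).
- pinpoint(query, picture): "xyz" ([x, y, z] in mm, in the coordinates of the camera as it stood for that picture, good to about 4 mm: a listed point, or the origin of a listed thing).
The state is a dict: "time": time; "joint_pos": joint angles; "qd": joint speeds; "joint_efforts": joint torques, N m; "tool_pos": TCP position; "tcp_rot": TCP orientation; "ft_force": force on the tool from outside, world axes, zero at the start; "wrist_torque": the same for the moment, N m; "finger_gap": finger opening in mm; "grip_force": force on a finger pad.
Only numpy, scipy, OpenCV 4.12 (cv2) and the standard library are available. Lean on these libraries where they do the work, as an engineer would, in place of code of your own. Each camera call takes 0.05 s, during which the arm holds its last target. There are 200 camera calls.

## Working session

There is one attempt and no reset: what is moved stays moved. The work goes in short steps, Python scripts to look and compute and a tool call to move; the robot and the scene stay as the last step left them, time stands still between calls to the robot, and variables do not carry over. Pictures are saved under pics/ and viewed, at most 10 in all, crops included, and the job is handed in when it is done.

Besides the shell and the picture viewer there is one more tool, called after "Emit:" as name(argument=value, ...), one argument or row to a line, values as JSON. play_rows: Moves the arm, as the interface text tells. Its arguments: {"type":"object","properties":{"increments":{"type":"array","items":{"type":"array"}},"force":{"type":"number"}},"required":["increments"]}

```bash
mkdir -p pics; cat > h.py <<'E'
from bench import *
import numpy as np, cv2
def w(p,s): return (s["world_from_camera"]@np.r_[p,1])[:3]
def px(P,s):
    c=np.linalg.inv(s["world_from_camera"])@np.r_[P,1]; u=s["intrinsics"]@c[:3]; return u[:2]/u[2]
def save(s,n): cv2.imwrite("pics/"+n,s["color"][:,:,::-1])
E
python3 - <<'E'
from h import *
np.set_printoptions(precision=1,suppress=True)
S={}
for n in("scene","top"):
    s=snapshot(n); S[n]=s
    print(n,s["world_from_camera"][:3,3])
    for q in("wide_cassette","narrow_cassette","free_slot","drying_cassette"):
        for r in pinpoint(q,s)[:4]:
            P=w(r["xyz"],s); print(q,round(r["p"],2),P,px(P,s))
cv2.imwrite("pics/a.png",cv2.resize(np.vstack([S["scene"]["color"],S["top"]["color"]])[:,:,::-1],(480,600),interpolation=cv2.INTER_AREA))
save(S["top"],"top.png");save(S["scene"],"scene.png")
s=sense();print(s["time"],s["tool_pos"],s["tcp_rot"],s["finger_gap"])
E
```

```text
scene [ 203.5 -160.3  701. ]
wide_cassette 0.81 [606.6 225.6  12.8] [412.8 210.7]
narrow_cassette 0.95 [594.2 304.6   8.2] [381.7 184.7]
free_slot 0.66 [415.7 285.9  11.9] [299.8 228.5]
free_slot 0.62 [411.1 207.9   7.7] [319.5 265.9]
free_slot 0.25 [603.  223.5   9.8] [411.6 213.3]
drying_cassette 0.84 [415.2 285.4   9.8] [299.7 229.6]
drying_cassette 0.57 [361.3 420.2   1.9] [239.8 190.4]
top [434.9 301.9 902.3]
wide_cassette 0.83 [605.4 219.5   8.6] [362.6 146.3]
narrow_cassette 0.54 [589.6 302.7   9.9] [324.8 152.3]
free_slot 0.96 [417.6 207.   13.2] [366.6 231.5]
drying_cassette 0.73 [414.5 284.1  13.3] [331.2 232. ]
drying_cassette 0.62 [362.8 421.8  -1.3] [268.2 253.4]
0.5 [234.  552.4 231.2] [-180.    0.  157.] 85.06509718043439
```

View pics/top.png

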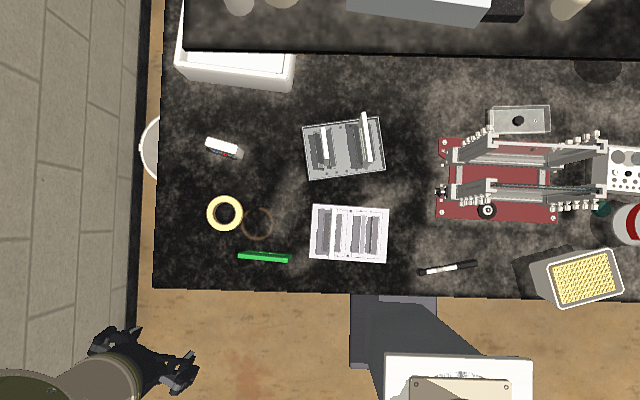

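View pics/scene.png

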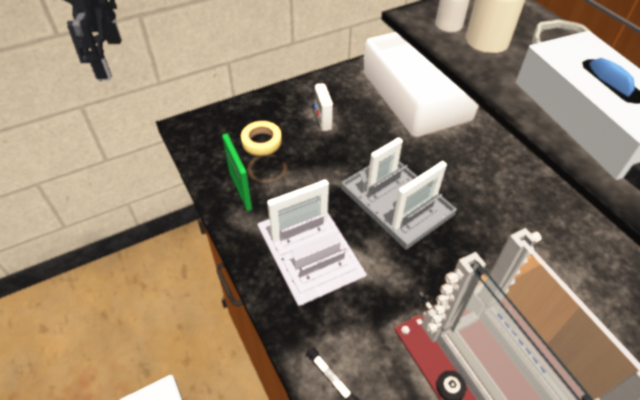

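The wide one is at scene (415,198) in the grey rimmed stand. Look-alikes: narrow (385,165), drying (300,212) and green (237,170). The free slot is at scene (320,260), top (366,232).

```bash
python3 - <<'E'
from h import *
np.set_printoptions(precision=1,suppress=True)
s=snapshot("top"); c=snapshot("scene")
def rect(s,cx,cy,z,h=100,k=3):
    # image: up=+x, left=+y ; k px per mm
    W=[(cx+h,cy+h),(cx+h,cy-h),(cx-h,cy-h),(cx-h,cy+h)]
    src=np.float32([px([a,b,z],s) for a,b in W]); n=2*h*k
    return cv2.warpPerspective(s["color"],cv2.getPerspectiveTransform(src,np.float32([[0,0],[n,0],[n,n],[0,n]])),(n,n))
a=rect(s,600,260,108,100,2);b=rect(s,415,245,57,100,2)
cr=cv2.resize(c["color"][120:310,250:470],None,fx=3.6,fy=3.6)[:400*2,:800]
cr=cv2.resize(cr,(230,200))
for im in(a,b):
    for i in range(0,400,40): cv2.line(im,(i,0),(i,4),(255,0,0),1);cv2.line(im,(0,i),(4,i),(255,0,0),1)
cv2.imwrite("pics/rect.png",np.hstack([a,b])[:,:,::-1])
cv2.imwrite("pics/crop.png",cv2.resize(c["color"][120:310,250:470],(660,570),interpolation=cv2.INTER_CUBIC)[:,:,::-1])
E
```

```text
(no output)
```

View pics/rect.png

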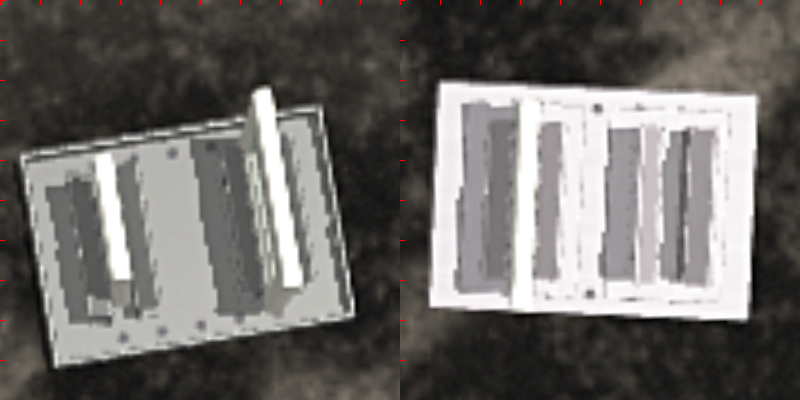

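View pics/crop.png

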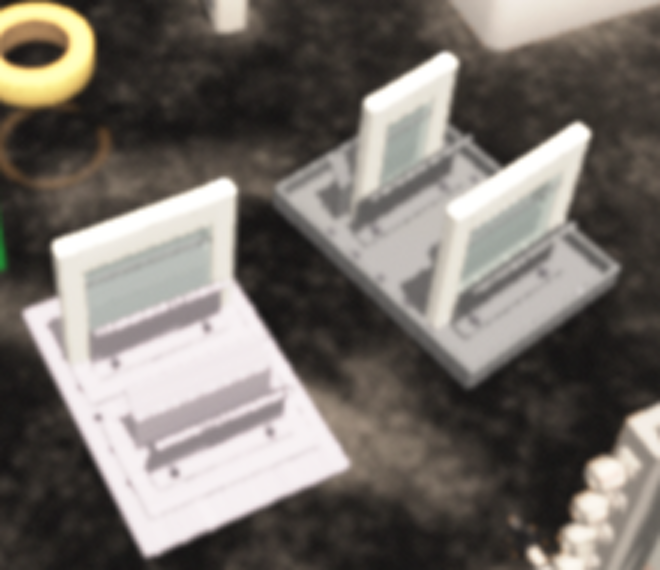

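The top view at plane z=108 puts the wide cassette's top edge between (654,228) and (557,214). That gives centre (606,221) and yaw 8.5°, with a length of 98 mm, as it should be. The crop confirms it is the wide one in the grey rimmed stand. The rack's yaw is about −2.5°.

Emit:
play_rows(
  increments=[
    [1,[-36,-12,0],0],
    [1,[-36,-12,0],0],
    [1,[-36,-12,0],0],
    [1,[-36,-12,0],0],
    [1,[-36,-12,0],0],
    [1,[-36,-12,0],0],
    [1,[-36,-12,0],0],
    [1,[-36,-12,0],0],
    [1,[-36,-12,0],0],
    [1,[-36,-12,0],0],
    [1,[-36,-12,0],0],
    [1,[-36,-12,0],0],
  ],
  force=40,
)

```text
time: 1.6
tool_pos: [576.9, 249.8, 231.5]
tcp_rot: [180.0, 0.0, 157.0]
ft_force: [0.6, 0.8, -0.1]
finger_gap: 85.5
grip_force: 0.0
```

Emit:
play_rows(
  increments=[
    [1,[0,0,0],-0.092],
    [1,[0,0,0],-0.092],
    [1,[0,0,0],-0.092],
    [1,[0,0,0],-0.092],
    [1,[0,0,0],-0.092],
    [1,[0,0,0],-0.09],
    [1,[0,0,0],0],
    [1,[0,0,0],0],
  ],
)

```text
time: 2.27
tool_pos: [575.7, 251.3, 231.3]
tcp_rot: [180.0, 0.0, -171.6]
ft_force: [-0.5, 0.1, -0.8]
finger_gap: 85.4
grip_force: 0.0
```

```bash
cat >> h.py <<'E'
def rel(target,yaw):
    s=sense(); p=np.array(s["tool_pos"]); y=np.radians(s["tcp_rot"][2])
    d=np.array(target)-p; ax=np.array([np.cos(y),np.sin(y)]);ay=np.array([np.sin(y),-np.cos(y)])
    t=(yaw-s["tcp_rot"][2]+180)%360-180
    print("t",round(s["time"],2),"pos",p.round(1),"rot",np.round(s["tcp_rot"],1),"tool shift",round(d[:2]@ax,1),round(d[:2]@ay,1),round(-d[2],1),"turn rad",round(-np.radians(t),3))
E
python3 - <<'E'
from h import *
np.set_printoptions(precision=1,suppress=True)
rel([606,221,78],188.5)
s=snapshot("wrist"); save(s,"w1.png"); print(s["world_from_camera"])
for q in("wide_cassette","free_slot","narrow_cassette"):
    for r in pinpoint(q,s)[:2]:
        P=w(r["xyz"],s); print(q,round(r["p"],2),P)
E
```

```text
t 2.27 pos [575.7 251.3 231.3] rot [ 180.     0.  -171.6] tool shift -25.6 -34.4 153.3 turn rad -0.002
[[ -0.1   0.9   0.3 492.3]
 [  1.    0.1   0.  239.1]
 [ -0.    0.3  -0.9 373. ]
 [  0.    0.    0.    1. ]]
free_slot 0.77 [412.3 209.8   4.2]
free_slot 0.57 [591.3 304.9   8.9]
narrow_cassette 0.61 [590.2 305.2   7.1]
```

View pics/w1.png

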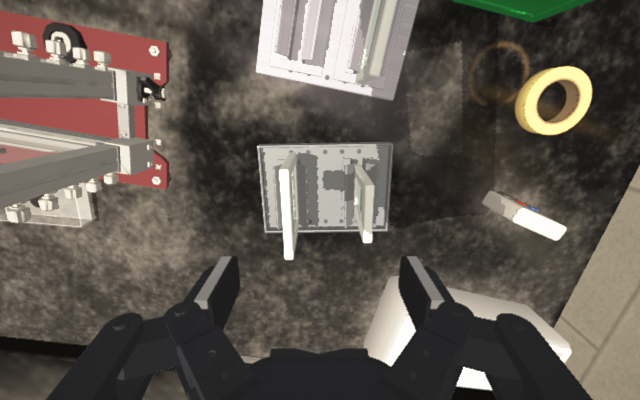

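The wrist view shows the wide cassette's top edge from about (290,152) to (288,257), left of tool centre, with the narrow one at (365,200).

```bash
cat >> h.py <<'E'
def ray(u,v,z,s):
    T=s["world_from_camera"]; d=T[:3,:3]@np.linalg.solve(s["intrinsics"],[u,v,1]); o=T[:3,3]; return o+d*(z-o[2])/d[2]
E
python3 - <<'E'
from h import *
np.set_printoptions(precision=1,suppress=True)
s=snapshot("wrist"); g=s["color"].astype(int)
for v in(170,190,210,230,245):
    r=g[v,270:305].min(1); c=np.where(r>200)[0]+270; print(v,c.min() if len(c) else None,c.max() if len(c) else None, ray(c.mean(),v,108,s) if len(c) else '')
print(ray(288,257,108,s), ray(291,152,108,s))
E
```

```text
170 279 287 [558.6 214.  108. ]
190 280 293 [578.3 218.  108. ]
210 282 289 [599.2 220.9 108. ]
230 283 290 [621.2 224.3 108. ]
245 284 291 [638.3 227.2 108. ]
[652.6 229.4 108. ] [540.3 219.6 108. ]
```

Emit:
play_rows(
  increments=[
    [1,[-13,-16.5,0],-0.01],
    [1,[-13,-17,0],0],
    [1,[0,0,30],0],
    [1,[0,0,30],0],
    [1,[0,0,20],0],
    [1,[0,0,0],0],
    [1,[0,0,0],0],
  ],
)

```text
time: 3.1
tool_pos: [605.4, 221.9, 150.0]
tcp_rot: [-180.0, -0.2, -170.9]
ft_force: [0.4, 0.1, 1.6]
finger_gap: 85.0
grip_force: 0.0
```

```bash
python3 - <<'E'
from h import *
rel([606,222,78],189)
E
```

```text
t 3.1 pos [605.4 221.9 150. ] rot [-180.    -0.2 -170.9] tool shift -0.6 -0.0 72.0 turn rad 0.002
```

Emit:
play_rows(
  increments=[
    [1,[0,0,24],0],
    [1,[0,0,24],0],
    [1,[0,0,16],0],
    [1,[0,0,8],0],
    [0,[0,0,0],0],
    [0,[0,0,0],0],
    [-0.5,[0,0,0],0],
    [-0.5,[0,0,0],0],
    [-1,[0,0,0],0],
    [-1,[0,0,0],0],
    [-1,[0,0,0],0],
    [-1,[0,0,0],0],
  ],
)

```text
time: 4.1
tool_pos: [607.2, 222.4, 80.4]
tcp_rot: [180.0, 0.1, -170.9]
ft_force: [-0.5, 0.0, 5.7]
finger_gap: 9.3
grip_force: 40.1
```

Emit:
play_rows(
  increments=[
    [-1,[0,0,0],0],
    [-1,[0,0,0],0],
    [-1,[0,0,0],0],
    [-1,[0,0,0],0],
  ],
)

```text
time: 4.43
tool_pos: [607.2, 222.3, 80.4]
tcp_rot: [180.0, 0.1, -170.9]
ft_force: [-0.1, -0.3, 5.5]
finger_gap: 9.3
grip_force: 40.2
```

Emit:
play_rows(
  increments=[
    [-1,[0,0,-8],0],
    [-1,[0,0,-15],0],
    [-1,[0,0,-20],0],
    [-1,[0,0,-25],0],
    [-1,[0,0,-25],0],
    [-1,[0,0,-25],0],
    [-1,[0,0,-15],0],
    [-1,[0,0,-8],0],
    [-1,[0,0,0],0],
    [-1,[0,0,0],0],
  ],
  force=60,
)

```text
time: 5.27
tool_pos: [606.2, 222.1, 219.6]
tcp_rot: [-180.0, -0.0, -170.9]
ft_force: [0.2, 0.6, -2.3]
finger_gap: 8.8
grip_force: 59.2
```

```bash
python3 - <<'E'
from h import *
np.set_printoptions(precision=1,suppress=True)
rel([416,207,214],177.5); print(sense()["finger_gap"])
s=snapshot("wrist"); save(s,"w2.png")
E
```

```text
t 5.27 pos [606.2 222.1 219.6] rot [-180.    -0.  -170.9] tool shift 190.2 15.2 5.6 turn rad 0.203
8.785722198927791
```

View pics/w2.png

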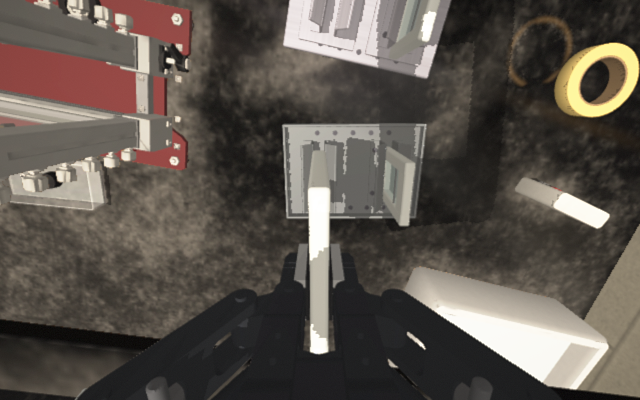

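The wide cassette is held, standing upright between the fingers at (318,190–350); the narrow one still stands at (398,185). I'll stop on the way to look at the free slot.

Emit:
play_rows(
  increments=[
    [-1,[0,0,0],0.05],
    [-1,[0,0,0],0.05],
    [-1,[0,0,0],0.05],
    [-1,[0,0,0],0.05],
    [-1,[15,-3,0],0],
    [-1,[20,-4,0],0],
    [-1,[20,-4,0],0],
    [-1,[15,-4,0],0],
    [-1,[10,0,0],0],
    [-1,[0,0,0],0],
    [-1,[0,0,0],0],
  ],
)

```text
time: 6.23
tool_pos: [525.1, 210.3, 218.8]
tcp_rot: [-180.0, -0.1, 177.7]
ft_force: [-0.1, 0.4, -1.1]
finger_gap: 9.1
grip_force: 59.1
```

```bash
python3 - <<'E'
from h import *
np.set_printoptions(precision=1,suppress=True)
rel([416,207,219],177.5)
s=snapshot("wrist"); t=snapshot("top")
for c in(s,t):
  for q in("free_slot","drying_cassette"):
    for r in pinpoint(q,c)[:2]: print(q,round(r["p"],2),w(r["xyz"],c))
for n in ((416,285,112),(416,207,12),(416,207,57)): print(n,px(n,s))
k=3
def rect(s,cx,cy,z,h,k):
    W=[(cx+h,cy+h),(cx+h,cy-h),(cx-h,cy-h),(cx-h,cy+h)]
    src=np.float32([px([a,b,z],s) for a,b in W]); n=2*h*k
    return cv2.warpPerspective(s["color"],cv2.getPerspectiveTransform(src,np.float32([[0,0],[n,0],[n,n],[0,n]])),(n,n),flags=cv2.INTER_CUBIC)
im=np.hstack([rect(c,415,207,57,65,3) for c in(s,t)])
for i in range(0,780,30): cv2.line(im,(i,0),(i,6),(255,0,0),1);cv2.line(im,(0,i),(6,i),(255,0,0),1)
cv2.imwrite("pics/w3.png",im[:,:,::-1])
E
```

```text
t 6.23 pos [525.1 210.3 218.8] rot [-180.    -0.1  177.7] tool shift 108.9 -7.8 -0.2 turn rad 0.003
free_slot 0.73 [410.2 208.    4.3]
drying_cassette 0.86 [417.2 283.2  13. ]
drying_cassette 0.66 [361.3 422.6   1.6]
drying_cassette 0.94 [361.9 421.4  -0.9]
drying_cassette 0.55 [412.4 286.5  13.9]
(416, 285, 112) [406.5  65.3]
(416, 207, 12) [312.1  79.2]
(416, 207, 57) [311.1  75.7]
```

View pics/w3.png

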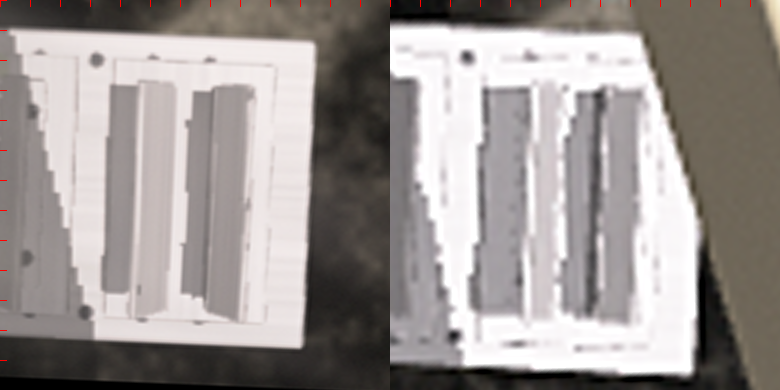

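At the z=57 plane the mouth edges are at columns 138 and 248 and rows 82–318, so 37 × 79 mm, which fits the given sizes. The slot centre is about (413, 207.6), yaw −2.4°.

Emit:
play_rows(
  increments=[
    [-1,[10,-1,0],0],
    [-1,[20,-1,0],0],
    [-1,[20,-1,0],0],
    [-1,[20,-1.2,0],0],
    [-1,[20,-1,0],0],
    [-1,[15,-1,0],0],
    [-1,[7,-1,0],0],
    [-1,[0,0,20],0],
    [-1,[0,0,30],0],
    [-1,[0,0,18],0],
    [-1,[0,0,0],0],
    [-1,[0,0,0],0],
  ],
)

```text
time: 7.53
tool_pos: [413.3, 207.5, 151.7]
tcp_rot: [-179.9, -0.1, 177.7]
ft_force: [0.1, 0.1, -0.9]
finger_gap: 9.0
grip_force: 59.0
```

```bash
python3 - <<'E'
from h import *
rel([413,207.6,84.4],177.6)
c=snapshot("scene")
cv2.imwrite("pics/s2.png",cv2.resize(c["color"][120:310,200:420],(660,570),interpolation=cv2.INTER_CUBIC)[:,:,::-1])
E
```

```text
t 7.53 pos [413.3 207.5 151.7] rot [-1.799e+02 -1.000e-01  1.777e+02] tool shift 0.3 0.1 67.3 turn rad 0.001
```

View pics/s2.png

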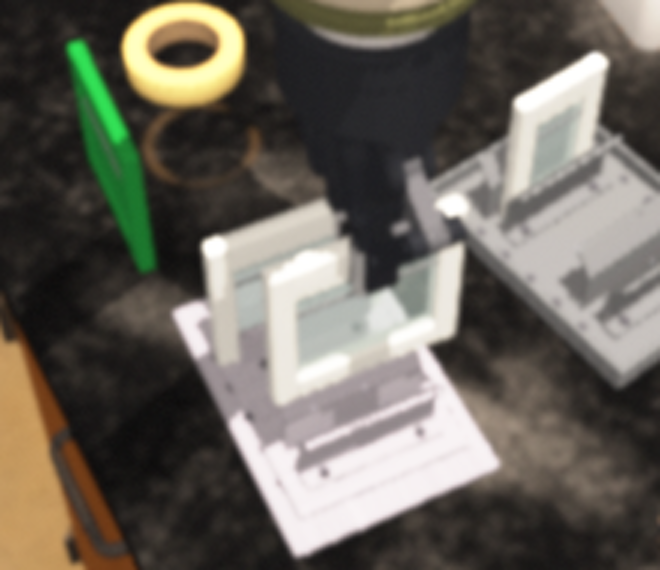

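The held cassette is upright above the free slot, parallel to it, with the drying one untouched behind. I'll go down, slowing in the throat.

Emit:
play_rows(
  increments=[
    [-1,[0,0,10],0],
    [-1,[0,0,12],0],
    [-1,[0,0,6],0],
    [-1,[0,0,4],0],
    [-1,[0,0,4],0],
    [-1,[0,0,4],0],
    [-1,[0,0,4],0],
    [-1,[0,0,0],0],
    [-1,[0,0,0],0],
  ],
)

```text
time: 8.33
tool_pos: [413.6, 207.8, 108.1]
tcp_rot: [-180.0, -0.0, 177.7]
ft_force: [0.8, 0.8, -0.5]
finger_gap: 9.3
grip_force: 59.1
```

Emit:
play_rows(
  increments=[
    [-1,[0,0,5],0],
    [-1,[0,0,5],0],
    [-1,[0,0,4],0],
    [-1,[0,0,3],0],
    [-1,[0,0,2],0],
    [-1,[0,0,1],0],
    [-1,[0,0,0],0],
    [-1,[0,0,0],0],
  ],
)

```text
time: 9.0
tool_pos: [413.8, 207.9, 88.4]
tcp_rot: [-180.0, 0.0, 177.7]
ft_force: [0.4, -0.0, -1.1]
finger_gap: 8.6
grip_force: 59.1
```

Emit:
play_rows(
  increments=[
    [-1,[0,0,1],0],
    [-1,[0,0,1],0],
    [-1,[0,0,1],0],
    [-1,[0,0,0],0],
    [-1,[0,0,0],0],
  ],
)

```text
time: 9.42
tool_pos: [413.7, 207.8, 85.2]
tcp_rot: [-180.0, -0.0, 177.7]
ft_force: [0.6, -0.2, -0.6]
finger_gap: 9.2
grip_force: 59.1
```

Emit:
play_rows(
  increments=[
    [-1,[0,0,0.7],0],
    [-1,[0,0,0.7],0],
    [-1,[0,0,0.6],0],
    [-1,[0,0,0],0],
    [-1,[0,0,0],0],
  ],
)

```text
time: 9.83
tool_pos: [413.9, 208.1, 84.4]
tcp_rot: [180.0, 0.0, 177.7]
ft_force: [-4.3, -1.4, 9.0]
finger_gap: 9.0
grip_force: 60.7
```

Contact at TCP 84.4, exactly the predicted floor height, with 9 N. Releasing.

Emit:
play_rows(
  increments=[
    [-0.7,[0,0,0],0],
    [-0.5,[0,0,0],0],
    [-0.3,[0,0,0],0],
    [-0.3,[0,0,0],0],
    [-0.3,[0,0,0],0],
    [-0.3,[0,0,0],0],
  ],
  force=20,
)

```text
time: 10.33
tool_pos: [413.7, 207.8, 83.2]
tcp_rot: [-180.0, -0.0, 177.7]
ft_force: [-0.5, -0.5, 0.8]
finger_gap: 29.9
grip_force: 0.0
```

Emit:
play_rows(
  increments=[
    [-0.3,[0,0,-5],0],
    [-0.3,[0,0,-15],0],
    [-0.3,[0,0,-25],0],
    [-0.3,[0,0,-30],0],
    [-0.3,[0,0,-30],0],
    [-0.3,[0,0,-25],0],
    [-0.3,[30,0,0],0],
    [-0.3,[30,0,0],0],
    [-0.3,[0,0,0],0],
    [-0.3,[0,0,0],0],
  ],
)

```text
time: 11.17
tool_pos: [353.1, 210.5, 213.9]
tcp_rot: [180.0, 0.1, 177.7]
ft_force: [0.5, -0.3, 0.7]
finger_gap: 29.7
grip_force: 0.0
```

```bash
python3 - <<'E'
from h import *
np.set_printoptions(precision=1,suppress=True)
rel([413,207.6,84.4],177.6)
c=snapshot("scene");t=snapshot("top");v=snapshot("wrist")
for s in(c,v,t):
  for q in("wide_cassette","narrow_cassette","drying_cassette"):
    for r in pinpoint(q,s)[:3]: print(q,round(r["p"],2),w(r["xyz"],s))
a=cv2.resize(c["color"][110:310,240:460],(440,400));b=cv2.resize(v["color"],(360,400*360//640))
im=np.zeros((400,800,3),np.uint8);im[:,:440]=a;im[:b.shape[0],440:]=b
cv2.imwrite("pics/end.png",im[:,:,::-1])
E
```

```text
t 11.17 pos [353.1 210.5 213.9] rot [180.    0.1 177.7] tool shift -59.9 -0.6 129.5 turn rad 0.002
wide_cassette 0.7 [410.5 208.7   8.3]
wide_cassette 0.24 [412.4 206.   11.6]
narrow_cassette 0.9 [597.4 304.3   8.4]
drying_cassette 0.81 [358.7 418.5   0.8]
drying_cassette 0.61 [416.9 285.3  11.2]
wide_cassette 0.7 [413.  209.8  11.1]
narrow_cassette 0.56 [409.2 207.   11.3]
drying_cassette 0.95 [361.1 419.9  -2. ]
drying_cassette 0.93 [417.4 283.5  13.6]
wide_cassette 0.82 [408.2 209.3  14.7]
narrow_cassette 0.6 [590.2 302.2   7.6]
drying_cassette 0.95 [360.9 423.1  -0.3]
drying_cassette 0.5 [412.9 285.3  11.6]
```

View pics/end.png

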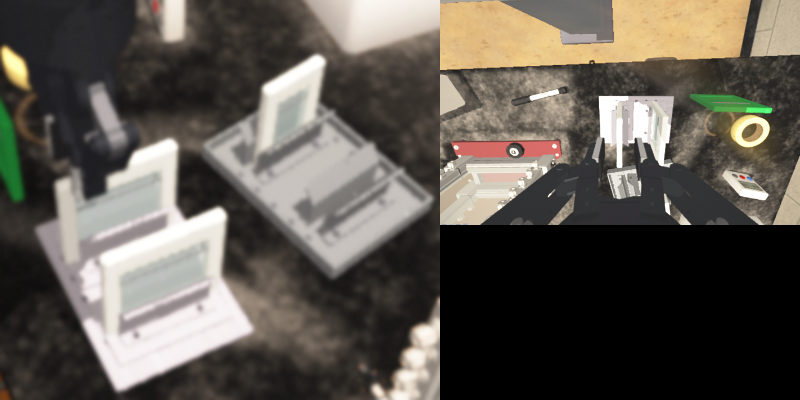

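The wide cassette stands fully down in the free slot at (165,270), level with the drying one. The narrow and drying ones still stand in place, and the gripper is clear.

```bash
python3 -c "
from bench import *
print(hand_in())"
```

```text
the job is handed in; nothing more can be done
None
```

I stood the wide cassette in the rack's free slot, fully down, upright, centred within a few mm and released. The narrow and drying cassettes are still in place, and I handed the job in at about 11 s; the hand-in gave no verdict.

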